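# Start the last screw-in fixing in an insulation board

## Robot

A 7-joint arm with a two-finger parallel gripper is mounted at the origin on the work surface. World frame = base frame: x ahead of the robot, y to its left, z up, the work surface at z = 0. Lengths are in m, angles in degrees, forces in N, time in s.
With the tool pointing down it reaches from about 0.425 to 0.8 m from the base axis. Payload 8.3 kg.
Tool frame: the origin (TCP) lies at the very end of the fingers, on their centre line; the grasp point (between the pads) lies 19 mm behind it; z points along the fingers, y is the direction in which the jaws open and shut (so a half turn about z gives the same grasp; the last joint's range is limited). The gripper opens to 85 mm and grips with 20 to 120 N. Pads are 22 mm wide; open, the fingers measure 114 mm over their backs; the gripper's body (76 mm by 85 mm) begins 54 mm behind the grasp point. The pads swing forward as they close: fully open they stand 13 mm farther back than shut.
Start: joints at [70.881, 21.967, 0.94, 78.501, -0.361, 79.538, -2.664], TCP at [0.167, -0.602, 0.231] pointing down, gripper open.
Joint ranges: [-169.22, 169.22], [-14.56, 117.87], [-87.37, 89.26], [10.42, 133.3], [-82.24, 262.24], [0.94, 117.77], [-172.7, 172.7]. Speed limits (degrees/s): [136.94, 136.94, 172.46, 172.46, 180, 180, 180].

## Interface

Orientations are given as a 3x3 rotation matrix whose columns are the frame's x, y, z axes.
In Python, from cell import read_state, optics, workorder gives the robot as it stands.
- The arm moves only by the shell command python3 -m creep 'ROWS' [FORCE]. ROWS is JSON, a list of rows, each an object of numbers: "dx", "dy", "dz": the shift along the tool's x, y, z in mm; "wx", "wy", "wz": the turn, a rotation vector about the tool's x, y, z in rad; "claw": the opening, from 0 (shut) to 1 (fully open). A call has 1 to 8 rows; each row is the pose to reach, as a shift and turn from the pose commanded when the call began, along the tool's axes at that moment; what a row does not reach only later rows make up. A row lasts 1/10 s, in which the tool goes at most 50 mm and 8.59 degrees, less where a joint would pass 70% of its speed; a pose out of reach is approached as far as the arm can. A call with a gripper value outside its range is refused whole. The fingers move at their own pace and stop on an object; FORCE is the grip in N (left out, the last holds). Time passes only in rows, so rows that repeat a pose let the fingers close. It gives the time, the measured TCP pose, the force and the opening at its end, in the units of the state.
- read_state(): the state, without advancing time (a new reading comes with each control period).
- optics.read_camera(name): name is "scene" or "top" or "wrist"; returns a dict with "frame" (400x640x3 uint8, red, green, blue), "depth" (400x640 float32, m along the optical axis (not along the pixel's ray), 0 where there is no reading), "vfov" (degrees; the focal length in pixels is half the picture's height over the tangent of half this angle, whatever the lens; pixels are square), "cx", "cy" (the principal point, pixels), "world_to_cam" (4x4, takes a point from world to camera coordinates); the wrist camera has in their place "hand_eye" (4x4, takes a point from camera to tool coordinates, whose origin is the TCP and whose axes are the flange's). Camera axes: x right, y up, looking along -z (the intrinsics and any distortion apply to the point x, -y, -z); pixel columns grow to the right and rows downward; lengths in m; the calibration is good to about 2 mm. A picture is of the moment at which its call begins: read the wrist's pose just before it.
- workorder.close_job(): hands the job in, once; it reports no verdict.
The state is a dict: "t": time; "q": joint angles; "dq": joint speeds; "tau": joint torques, N m; "tcp_pos": TCP position; "ee_rot": TCP orientation; "ft_force": force on the tool from outside, world axes, zero at the start; "moment": the same for the moment, N m; "grip_width": finger opening in m.
Only numpy, scipy, OpenCV 4.12 (cv2) and the standard library are available. Lean on these libraries where they do the work, as an engineer would, in place of code of your own. Each camera call takes 0.05 s, during which the arm holds its last target.

## Task

One of the three wing-headed fixings in the insulation board still stands proud on its coarse thread. Take it by its wing and, pushing firmly down all the while, turn it clockwise (seen from above) by a sixth to a quarter of a turn so that its self-tapping thread bites and draws it about 5 mm deeper; do not spin it without biting and do not ram it in without turning. Then let go of it.

Things in the scene. Friction and masses are not known exactly. Their poses are not given: they have to be found in the camera images.
- wing_grip (a point): On the proud fixing (white plastic): washer disc 50 mm across, 4 mm thick, its underside 45 mm above the board at the start on a 24 mm thread; on it an upright wing 44 long, 12 thick, 30 mm high. Point on the screw axis in the wing, 21 mm above the disc's top, 9 below the wing's top (about 130 mm above the table). x along the wing, y through its thickness, z up; moves with the screw.
- depth (a joint): How far the screw has gone into the board, m: 0 at the start, at most 0.009. The thread draws it in 5 mm per radian of clockwise turn (5.2 mm for 60 degrees) but bites only while pushed down with more than about 8 N (10 to 25 N is good). It stays where it is left.
- slip (a joint): Turn of the screw (rad) that did not become depth: the wing's clockwise turn minus depth / 0.005. 0 at the start and while the thread bites; grows if turned without enough push; goes below 0 if rammed down without turning, which takes about 40 N.
- board: Fixed brown insulation board lying on the bed, 260 x 380 x 60 mm (x, y, z); origin at the centre of its underside. On it are the three fixings, over 110 mm apart, and loose things under 40 mm high. The two other fixings look like the proud one but are already home: discs on the board, wings 44 mm lower, immovable.

How it is judged:
By the outcome, as a careful person would: the job done as asked, in the order asked, and still so for the second after the job is handed in, with the robot touching nothing.
It also fails if it takes over 32 s, if anything falls off the work surface, if the arm or the gripper's body presses on something with over 40 N, if the wrist force passes 120 N, or if a joint passes its speed limit or range.

## Working session

There is one attempt and no reset: what is moved stays moved. The work goes in short steps, Python scripts to look and compute and a shell command to move; the robot and the scene stay as the last step left them, time stands still between calls to the robot, and variables do not carry over. Pictures are saved under pics/ and viewed, and the job is handed in when it is done.

```bash
ls; mkdir -p pics; cat > h.py <<'E'
import numpy as np, cv2
from cell import read_state, optics, workorder
def snap(name,fn):
    s=read_state(); c=optics.read_camera(name)
    cv2.imwrite('pics/'+fn,cv2.cvtColor(c['frame'],cv2.COLOR_RGB2BGR))
    np.savez('pics/'+fn[:-4]+'.npz',tcp=s['tcp_pos'],R=s['ee_rot'],**c)
    return s,c
E
python3 - <<'E'
from h import *
for n in ['scene','top','wrist']:
    s,c=snap(n,n+'0.png'); print(n,{k:(v if np.size(v)<20 else np.shape(v)) for k,v in c.items()})
print(s)
E
```

```text
pics
scene {'frame': (400, 640, 3), 'depth': (400, 640), 'vfov': 45.8718988467855, 'cx': 328.00454730561535, 'cy': 193.9996180455466, 'world_to_cam': array([[ 0.26945626,  0.96286037,  0.017124  , -0.11064775],
       [-0.55940041,  0.14202455,  0.81663958,  0.19690339],
       [ 0.78387786, -0.22962782,  0.57689389, -1.2373053 ],
       [ 0.        ,  0.        ,  0.        ,  1.        ]])}
top {'frame': (400, 640, 3), 'depth': (400, 640), 'vfov': 42.283645550939944, 'cx': 330.0593554930064, 'cy': 200.28102185967163, 'world_to_cam': array([[ 0.01397654, -0.99987909,  0.00681676, -0.04262455],
       [ 0.99097817,  0.01476028,  0.13320809, -0.54688502],
       [-0.1332926 ,  0.00489348,  0.99106465, -0.76524255],
       [ 0.        ,  0.        ,  0.        ,  1.        ]])}
wrist {'frame': (400, 640, 3), 'depth': (400, 640), 'vfov': 68.52737568208171, 'cx': 320.4102185850028, 'cy': 198.8894926364399, 'hand_eye': array([[-8.70571294e-04,  9.51791860e-01,  3.06743374e-01,
         7.89649155e-02],
       [ 9.99999607e-01,  7.77351531e-04,  4.26069814e-04,
        -9.68638523e-04],
  
[... 251 characters left out ...]
7082 ,
       79.53817252, -2.66571047]), 'dq': array([-0.05104533, -0.08800433,  0.03381213, -0.22090022,  0.00450237,
       -0.08451129, -0.0324723 ]), 'tau': array([ 4.26340179e-03, -6.29127145e+01,  8.48018043e-01, -3.72754240e+01,
        1.67423888e-02,  1.06329907e-02,  4.63189440e-05]), 'tcp_pos': array([ 0.16708289, -0.60178956,  0.23038059]), 'ee_rot': array([[ 9.63553107e-01,  2.67516635e-01, -5.10211049e-04],
       [ 2.67517118e-01, -9.63551644e-01,  1.67958081e-03],
       [-4.22988878e-05, -1.75485550e-03, -9.99998459e-01]]), 'ft_force': array([ 0.68729763,  0.59217204, -1.09260992]), 'moment': array([ 0.03600344, -0.01733239, -0.01684337]), 'grip_width': 0.08562048753940069}
```

View pics/scene0.png

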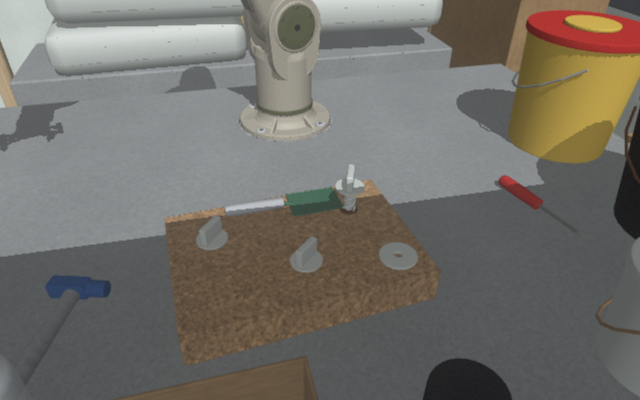

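View pics/top0.png

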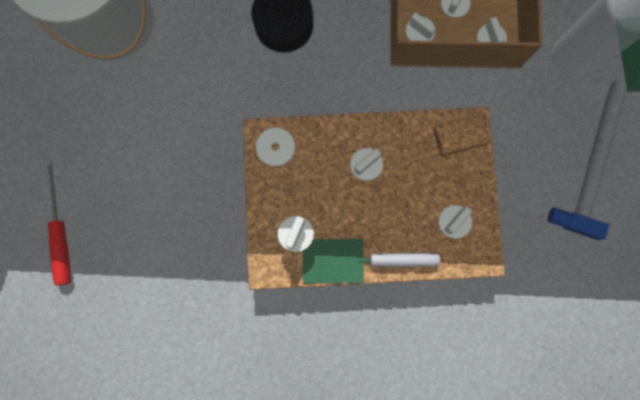

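View pics/wrist0.png

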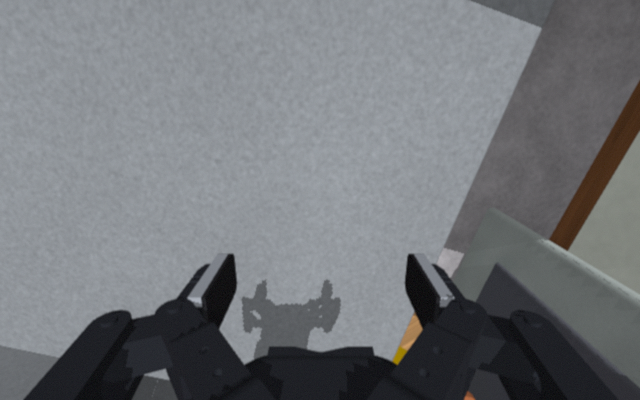

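The proud fixing is at about (296,234) in the top view and (350,187) in the scene view. It is bright and casts a shadow, and a green scraper lies beside it. The other two fixings, at (367,164) and (456,221), are flush with the board.

```bash
cat >> h.py <<'E'
def load(fn): return dict(np.load('pics/'+fn))
def c2w(c):
    if 'hand_eye' in c:
        T=np.eye(4);T[:3,:3]=c['R'];T[:3,3]=c['tcp'];return T@c['hand_eye']
    return np.linalg.inv(c['world_to_cam'])
def f(c): return 200/np.tan(np.radians(c['vfov'])/2)
def pts(c,u,v,d):
    F=f(c); P=np.stack([(u-c['cx'])/F*d,-(v-c['cy'])/F*d,-d],-1); T=c2w(c); return P@T[:3,:3].T+T[:3,3]
def ray(c,u,v):
    T=c2w(c); o=T[:3,3]; return o,pts(c,np.float64(u),np.float64(v),np.float64(1.))-o
def onz(c,u,v,z):
    o,d=ray(c,u,v); return o+d*(z-o[2])/d[2]
E
python3 - <<'E'
from h import *
for n,(u,v),w in [('top',(296,234),30),('scene',(350,187),30)]:
    c=load(n+'0.npz'); V,U=np.mgrid[v-w:v+w,u-w:u+w]
    d=c['depth'][V,U]; P=pts(c,U,V,d); ok=d>0
    for lo,hi in [(.05,.07),(.1,.113),(.128,.16)]:
        m=ok&(P[...,2]>lo)&(P[...,2]<hi); print(n,lo,m.sum(),P[m].mean(0).round(4) if m.sum() else '', np.median(P[m],0).round(4) if m.sum() else '')
        if lo>.1: 
            Q=P[m][:,:2].astype(np.float32); print(cv2.minAreaRect(Q)); q=Q-Q.mean(0); w_,E=np.linalg.eigh(np.cov(q.T)); print(E[:,1],np.degrees(np.arctan2(E[1,1],E[0,1])))
    cr=c['frame'][v-40:v+40,u-40:u+40]
    cv2.imwrite(f'pics/{n}_crop.png',cv2.resize(cr[...,::-1],None,fx=7,fy=7,interpolation=cv2.INTER_NEAREST))
c=load('top0.npz')
for u,v in [(367,164),(456,221),(275,147),(340,260),(400,260)]:
    print(u,v,pts(c,u,v,c['depth'][v,u]).round(3))
E
```

```text
top 0.05 2599 [0.4938 0.0162 0.0611] [0.4938 0.0163 0.061 ]
top 0.1 666 [0.4893 0.0123 0.1096] [0.4893 0.0095 0.1096]
top 0.128 300 [0.4897 0.0127 0.1386] [0.49   0.0125 0.1389]
((0.4900296628475189, 0.013071959838271141), (0.012251951731741428, 0.043429162353277206), 67.75467681884766)
[-0.92703     0.37498718] 157.97647981456714
scene 0.05 1537 [0.4727 0.0229 0.0615] [0.4759 0.018  0.0611]
scene 0.1 322 [0.4934 0.0132 0.1091] [0.4938 0.0111 0.1093]
scene 0.128 139 [0.4946 0.0125 0.1374] [0.4969 0.0119 0.1386]
((0.4895429313182831, 0.014227882027626038), (0.012075640261173248, 0.045523952692747116), 68.02540588378906)
[-0.92711921  0.37476657] 157.99011404486424
367 164 [ 0.594 -0.087  0.095]
456 221 [ 0.513 -0.216  0.093]
275 147 [0.625 0.05  0.061]
340 260 [ 0.455 -0.051  0.063]
400 260 [ 0.456 -0.137  0.081]
```

View pics/top_crop.png

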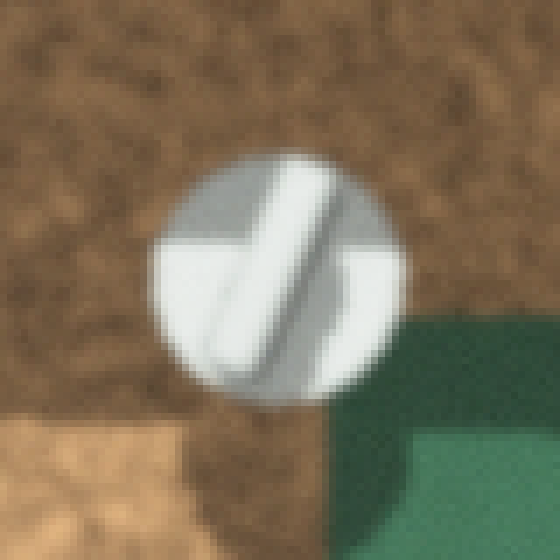

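View pics/scene_crop.png

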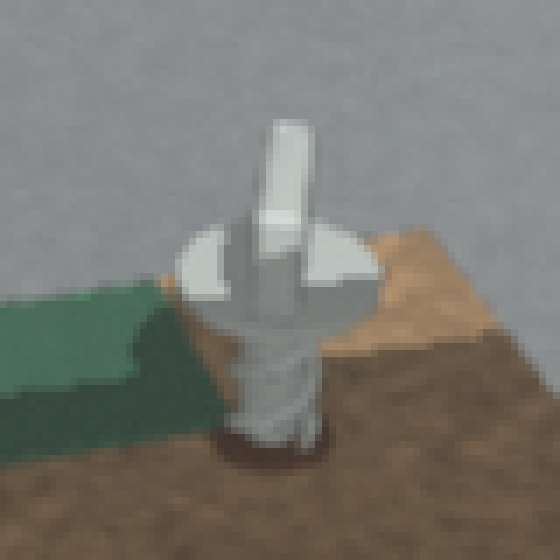

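```bash
python3 -m creep '[{"dx":15,"dy":-10,"wz":-0.07,"claw":0.5},{"dx":50,"dy":-34,"wz":-0.2},{"dx":90,"dy":-60,"wz":-0.35},{"dx":130,"dy":-87,"wz":-0.5},{"dx":170,"dy":-114,"wz":-0.65},{"dx":210,"dy":-141,"wz":-0.8},{"dx":250,"dy":-168,"wz":-0.95},{"dx":290,"dy":-195,"wz":-1.1}]' 60
cat > goto.py <<'E'
import sys
from h import *
from scipy.spatial.transform import Rotation as Ro
def go(x,y,z,a):
    s=read_state(); R=np.array(s['ee_rot']); a=np.radians(a)
    T=np.array([[np.cos(a),np.sin(a),0],[np.sin(a),-np.cos(a),0],[0,0,-1]])
    print('t',s['t'],'tcp',s['tcp_pos'].round(4),'ang',np.degrees(np.arctan2(R[1,0],R[0,0])).round(2),'q',s['q'].round(0),'F',s['ft_force'].round(1),'gw',s['grip_width'])
    print('d mm',(R.T@(np.array([x,y,z])-s['tcp_pos'])*1000).round(1),'w',Ro.from_matrix(R.T@T).as_rotvec().round(4))
if __name__=='__main__': go(*map(float,sys.argv[1:]))
E
python3 goto.py .49 .0135 .2 158
```

```text
t 0.15 tcp [ 0.1671 -0.6018  0.2305] ang 15.52 q [71. 22.  1. 79. -0. 80. -3.] F [-0.9 -0.2 -0.2] gw 0.08498767212917112
d mm [ 475.8 -506.4   31.3] w [-7.0000e-04 -2.0000e-03 -2.4867e+00]invalid input
```

```bash
python3 -m creep '[{"dx":15,"dy":-10,"dz":0,"wx":0,"wy":0,"wz":-0.07,"claw":0.5},{"dx":50,"dy":-34,"dz":0,"wx":0,"wy":0,"wz":-0.2,"claw":0.5},{"dx":90,"dy":-60,"dz":0,"wx":0,"wy":0,"wz":-0.35,"claw":0.5},{"dx":130,"dy":-87,"dz":0,"wx":0,"wy":0,"wz":-0.5,"claw":0.5},{"dx":170,"dy":-114,"dz":0,"wx":0,"wy":0,"wz":-0.65,"claw":0.5},{"dx":210,"dy":-141,"dz":0,"wx":0,"wy":0,"wz":-0.8,"claw":0.5},{"dx":250,"dy":-168,"dz":0,"wx":0,"wy":0,"wz":-0.95,"claw":0.5},{"dx":290,"dy":-195,"dz":0,"wx":0,"wy":0,"wz":-1.1,"claw":0.5}]' 60
python3 goto.py .49 .0135 .2 158
```

```text
t: 0.95
tcp_pos: [0.3953, -0.335, 0.2313]
ee_rot: [[0.193, 0.981, -0.0], [0.981, -0.193, -0.0], [-0.0, -0.0, -1.0]]
ft_force: [0.0, 0.0, -0.6]
grip_width: 0.0423
t 0.95 tcp [ 0.3953 -0.335   0.2313] ang 78.89 q [ 53.  10. -19.  94.   3.  76.  23.] F [ 0.   0.  -0.6] gw 0.042314884421294885
d mm [360.2  25.8  31.2] w [-1.0000e-04  0.0000e+00 -1.3808e+00]
```

```bash
python3 -m creep '[{"dx":45,"dy":3,"dz":0,"wx":0,"wy":0,"wz":-0.14,"claw":0.4},{"dx":90,"dy":6,"dz":0,"wx":0,"wy":0,"wz":-0.28,"claw":0.4},{"dx":135,"dy":9,"dz":0,"wx":0,"wy":0,"wz":-0.42,"claw":0.4},{"dx":180,"dy":12,"dz":5,"wx":0,"wy":0,"wz":-0.56,"claw":0.4},{"dx":225,"dy":15,"dz":10,"wx":0,"wy":0,"wz":-0.7,"claw":0.4},{"dx":270,"dy":18,"dz":15,"wx":0,"wy":0,"wz":-0.84,"claw":0.4},{"dx":310,"dy":22,"dz":20,"wx":0,"wy":0,"wz":-0.98,"claw":0.4},{"dx":340,"dy":24,"dz":25,"wx":0,"wy":0,"wz":-1.12,"claw":0.4}]'
python3 goto.py .49 .0135 .2 158
```

```text
t: 1.75
tcp_pos: [0.4857, -0.0053, 0.2063]
ee_rot: [[-0.801, 0.599, 0.0], [0.599, 0.801, 0.0], [-0.0, 0.001, -1.0]]
ft_force: [-0.0, -0.4, -0.5]
grip_width: 0.0342
t 1.75 tcp [ 0.4857 -0.0053  0.2063] ang 143.18 q [ 33.   9. -40. 100.   6.  73.  45.] F [-0.  -0.4 -0.5] gw 0.03423076907869478
d mm [ 7.8 17.6  6.3] w [ 6.000e-04  2.000e-04 -2.586e-01]
```

```bash
python3 -m creep '[{"dx":4,"dy":9,"dz":3,"wx":0,"wy":0,"wz":-0.13,"claw":0.4},{"dx":8,"dy":17.5,"dz":6,"wx":0,"wy":0,"wz":-0.258,"claw":0.4},{"dx":8,"dy":17.5,"dz":6,"wx":0,"wy":0,"wz":-0.258,"claw":0.4},{"dx":8,"dy":17.5,"dz":6,"wx":0,"wy":0,"wz":-0.258,"claw":0.4}]'
python3 goto.py .49 .0135 .2 158
python3 - <<'E'
from h import *
s,c=snap('wrist','wrist1.png')
print(s['tcp_pos'])
E
```

```text
t: 2.15
tcp_pos: [0.4896, 0.0101, 0.2002]
ee_rot: [[-0.922, 0.386, -0.001], [0.386, 0.922, -0.0], [0.0, -0.0, -1.0]]
ft_force: [-0.3, -0.2, -0.3]
grip_width: 0.0341
t 2.15 tcp [0.4896 0.0101 0.2002] ang 157.28 q [ 33.  10. -42. 100.   7.  72.  57.] F [-0.3 -0.2 -0.3] gw 0.03409859066826369
d mm [0.9 3.3 0.2] w [-0.0002 -0.0005 -0.0126]
[0.48958136 0.01012093 0.20018503]
```

View pics/wrist1.png

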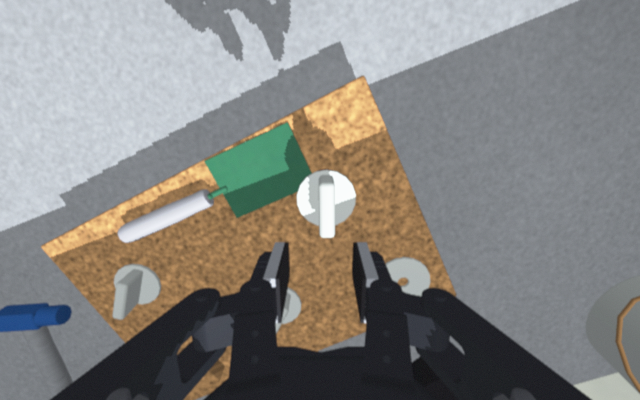

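The wing is at (327,207) on the wrist view, nearly upright, and the jaws are centred at about column 321. The wing is therefore slightly to the right, and I'll measure the offset.

```bash
python3 - <<'E'
from h import *
c=load('wrist1.npz'); V,U=np.mgrid[150:260,280:380]; d=c['depth'][V,U]; P=pts(c,U,V,d)
for lo,hi in [(.104,.114),(.130,.148)]:
    m=(d>0)&(P[...,2]>lo)&(P[...,2]<hi); Q=P[m]; print(m.sum(),Q.mean(0).round(4),np.median(Q[:,2]),cv2.minAreaRect(Q[:,:2].astype(np.float32)))
    q=Q[:,:2]-Q[:,:2].mean(0);w,E=np.linalg.eigh(np.cov(q.T));print(np.degrees(np.arctan2(E[1,1],E[0,1])))
# ray check: bright wing top pixel centroid across views
t=load('top0.npz'); 
def two(p1,c1,p2,c2):
    o1,d1=ray(c1,*p1);o2,d2=ray(c2,*p2);A=np.stack([d1,-d2],1);k=np.linalg.lstsq(A,o2-o1,rcond=None)[0];a,b=o1+k[0]*d1,o2+k[1]*d2;return (a+b)/2,np.linalg.norm(a-b)
def wc(c,roi):
    u0,u1,v0,v1=roi;V,U=np.mgrid[v0:v1,u0:u1];d=c['depth'][V,U];P=pts(c,U,V,d);m=(d>0)&(P[...,2]>.1355);return U[m].mean(),V[m].mean()
a,b=wc(c,(280,380,150,260)),wc(t,(266,326,204,264)); print(a,b,two(a,c,b,t))
s=read_state(); print(c['R'].T@(np.array([.49,.0135,.2])-c['tcp']))
E
```

```text
1828 [0.4861 0.0173 0.1079] 0.10788957951640071 ((0.48732495307922363, 0.017172541469335556), (0.048902589827775955, 0.04774387925863266), 67.20063781738281)
68.44715319521032
890 [0.4864 0.0173 0.1373] 0.13752783361770368 ((0.4876595437526703, 0.016994263976812363), (0.011540627107024193, 0.04311329498887062), 67.17008972167969)
157.68108598720988
(np.float64(331.7662527392257), np.float64(225.8699780861943)) (np.float64(294.4028268551237), np.float64(232.19434628975264)) (array([0.49035513, 0.01503239, 0.15802179]), np.float64(0.007549981992047369))
[0.00091888 0.00327859 0.00018469]
```

```bash
python3 -m creep '[{"dx":1.5,"dy":2,"dz":12,"wx":0,"wy":0,"wz":-0.006,"claw":0.4},{"dx":2.5,"dy":4.5,"dz":25,"wx":0,"wy":0,"wz":-0.01,"claw":0.4},{"dx":2.5,"dy":4.5,"dz":38,"wx":0,"wy":0,"wz":-0.01,"claw":0.4},{"dx":2.5,"dy":4.5,"dz":40,"wx":0,"wy":0,"wz":-0.01,"claw":0.4},{"dx":2.5,"dy":4.5,"dz":40,"wx":0,"wy":0,"wz":-0.01,"claw":0.4}]'
python3 - <<'E'
from h import *
s,c=snap('wrist','wrist2.png')
c=load('wrist2.npz'); print(c['tcp'],np.degrees(np.arctan2(c['R'][1,0],c['R'][0,0])))
V,U=np.mgrid[150:330,285:355]; d=c['depth'][V,U]; P=pts(c,U,V,d)
for lo,hi in [(.104,.114),(.130,.148)]:
    m=(d>0)&(P[...,2]>lo)&(P[...,2]<hi); Q=P[m]; r=cv2.minAreaRect(Q[:,:2].astype(np.float32)); print(m.sum(),Q.mean(0).round(4),np.median(Q[:,2]),r)
    print('tool off', c['R'].T@(np.r_[r[0],c['tcp'][2]]-c['tcp'])*1000)
E
```

```text
t: 2.7
tcp_pos: [0.4886, 0.0156, 0.1595]
ee_rot: [[-0.928, 0.374, -0.002], [0.374, 0.928, 0.0], [0.002, -0.0, -1.0]]
ft_force: [0.6, 0.2, 0.3]
grip_width: 0.0338
[0.48863989 0.01555479 0.15946356] 158.054874306709
2472 [0.4858 0.0176 0.1079] 0.10793668996409339 ((0.4874197542667389, 0.016527578234672546), (0.04882862791419029, 0.04852966591715813), 70.78541564941406)
tool off [1.49527407 0.44631571 0.00245707]
1284 [0.4858 0.0175 0.1373] 0.1375881266867207 ((0.4877254366874695, 0.016914919018745422), (0.011903200298547745, 0.04375290870666504), 67.58988952636719)
tool off [1.35649732 0.9198297  0.00208499]
```

View pics/wrist2.png

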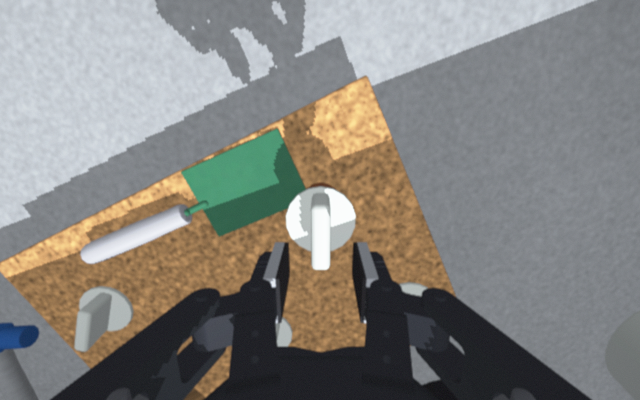

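The wing is now midway between the jaws, at column 320, with the tool angle matching it. I'll descend and close.

```bash
python3 -m creep '[{"dx":0,"dy":0.5,"dz":12,"wx":0,"wy":0,"wz":0,"claw":0.4},{"dx":0,"dy":0.5,"dz":25,"wx":0,"wy":0,"wz":0,"claw":0.4},{"dx":0,"dy":0.5,"dz":36,"wx":0,"wy":0,"wz":0,"claw":0.4},{"dx":0,"dy":0.5,"dz":43,"wx":0,"wy":0,"wz":0,"claw":0.4},{"dx":0,"dy":0.5,"dz":46,"wx":0,"wy":0,"wz":0,"claw":0.4},{"dx":0,"dy":0.5,"dz":46,"wx":0,"wy":0,"wz":0,"claw":0.4}]'
python3 goto.py .4884 .0157 .113 158
python3 -m creep '[{"dx":0,"dy":0,"dz":0,"wx":0,"wy":0,"wz":0,"claw":0.25},{"dx":0,"dy":0,"dz":0,"wx":0,"wy":0,"wz":0,"claw":0.1},{"dx":0,"dy":0,"dz":0,"wx":0,"wy":0,"wz":0,"claw":0},{"dx":0,"dy":0,"dz":0,"wx":0,"wy":0,"wz":0,"claw":0},{"dx":0,"dy":0,"dz":0,"wx":0,"wy":0,"wz":0,"claw":0}]' 80
python3 goto.py .4884 .0157 .113 158
```

```text
t: 3.35
tcp_pos: [0.4891, 0.0162, 0.1139]
ee_rot: [[-0.928, 0.373, -0.001], [0.373, 0.928, 0.0], [0.001, -0.0, -1.0]]
ft_force: [-0.0, -0.2, 0.4]
grip_width: 0.0342
t 3.35 tcp [0.4891 0.0162 0.1139] ang 158.08 q [ 31.  15. -41. 107.  11.  62.  53.] F [-0.  -0.2  0.4] gw 0.034162968584867476
d mm [ 0.5 -0.7  0.9] w [-0.     -0.0009  0.0014]
t: 3.85
tcp_pos: [0.4896, 0.0156, 0.115]
ee_rot: [[-0.927, 0.374, 0.001], [0.374, 0.927, -0.001], [-0.001, -0.0, -1.0]]
ft_force: [-3.3, -2.1, 6.4]
grip_width: 0.0102
t 3.85 tcp [0.4896 0.0156 0.115 ] ang 158.04 q [ 31.  15. -41. 107.  11.  62.  53.] F [-3.3 -2.1  6.4] gw 0.010164947172475012
d mm [ 1.2 -0.4  2. ] w [-0.0005  0.001   0.0007]
```

```bash
python3 -m creep '[{"dx":0,"dy":0,"dz":0.5,"wx":0,"wy":0,"wz":0,"claw":0},{"dx":0,"dy":0,"dz":1,"wx":0,"wy":0,"wz":0,"claw":0},{"dx":0,"dy":0,"dz":1,"wx":0,"wy":0,"wz":0,"claw":0}]'
python3 goto.py .4884 .0157 .113 158
python3 - <<'E'
from h import *
s,c=snap('scene','scene1.png'); cv2.imwrite('pics/scene1c.png',cv2.resize(c['frame'][100:260,250:450,::-1],None,fx=4,fy=3.75))
E
```

```text
t: 4.15
tcp_pos: [0.4899, 0.0156, 0.1149]
ee_rot: [[-0.927, 0.374, 0.001], [0.374, 0.927, -0.001], [-0.002, -0.001, -1.0]]
ft_force: [-5.7, -2.4, 14.7]
grip_width: 0.0106
t 4.15 tcp [0.4899 0.0156 0.1149] ang 158.04 q [ 31.  15. -41. 107.  11.  62.  53.] F [-5.7 -2.4 14.7] gw 0.010626398363351903
d mm [ 1.4 -0.5  1.9] w [-0.0007  0.0017  0.0007]
```

View pics/scene1c.png

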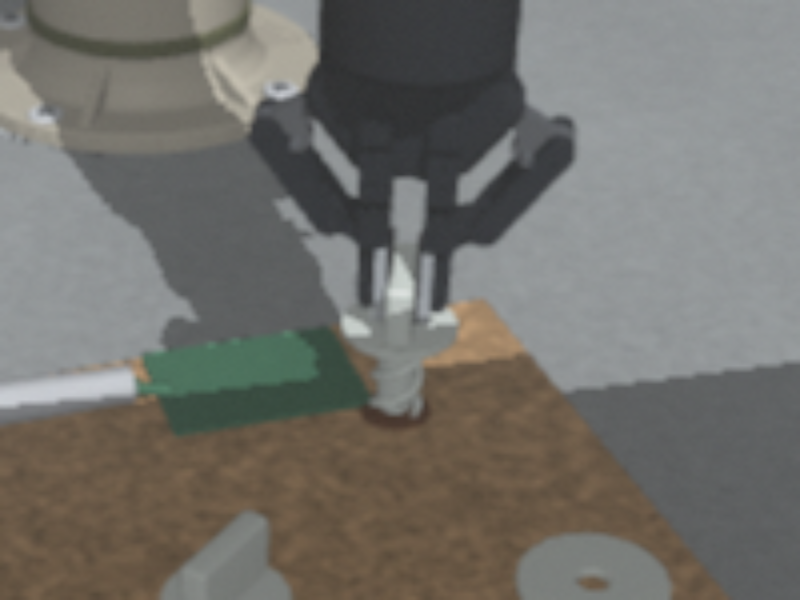

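The wing is between both fingers, with the disc clear below the tips. The push is 15 N and the force rises about 8 N per mm. Next I turn in small steps, feeding 5 mm per radian.

```bash
python3 -m creep '[{"dx":0.4,"dy":0,"dz":0.5,"wx":0,"wy":0,"wz":0,"claw":0},{"dx":0.4,"dy":0,"dz":0.6,"wx":0,"wy":0,"wz":0.03,"claw":0},{"dx":0.4,"dy":0,"dz":0.8,"wx":0,"wy":0,"wz":0.07,"claw":0},{"dx":0.4,"dy":0,"dz":1,"wx":0,"wy":0,"wz":0.1,"claw":0}]'
python3 goto.py .4884 .0157 .113 158
```

```text
t: 4.6
tcp_pos: [0.4899, 0.0156, 0.1144]
ee_rot: [[-0.885, 0.466, 0.002], [0.466, 0.885, -0.002], [-0.003, -0.0, -1.0]]
ft_force: [-6.7, -3.4, 20.0]
grip_width: 0.0104
t 4.6 tcp [0.4899 0.0156 0.1144] ang 152.21 q [ 30.  15. -40. 107.  11.  62.  47.] F [-6.7 -3.4 20. ] gw 0.010449347192532283
d mm [ 1.4 -0.6  1.4] w [-0.0006  0.0028 -0.101 ]
```

The thread is biting: 5.8° of turn brought the TCP down 0.5 mm, at 20 N.

```bash
python3 -m creep '[{"dx":0,"dy":0,"dz":0.2,"wx":0,"wy":0,"wz":0.04,"claw":0},{"dx":0,"dy":0,"dz":0.4,"wx":0,"wy":0,"wz":0.08,"claw":0},{"dx":0,"dy":0,"dz":0.6,"wx":0,"wy":0,"wz":0.12,"claw":0},{"dx":0,"dy":0,"dz":0.8,"wx":0,"wy":0,"wz":0.16,"claw":0},{"dx":0,"dy":0,"dz":1,"wx":0,"wy":0,"wz":0.2,"claw":0}]'
python3 goto.py .4884 .0157 .113 158
```

```text
t: 5.1
tcp_pos: [0.4898, 0.0155, 0.1134]
ee_rot: [[-0.774, 0.633, 0.002], [0.633, 0.774, -0.002], [-0.003, -0.0, -1.0]]
ft_force: [-6.7, -3.2, 19.1]
grip_width: 0.0105
t 5.1 tcp [0.4898 0.0155 0.1134] ang 140.75 q [ 28.  15. -39. 107.  10.  62.  36.] F [-6.7 -3.2 19.1] gw 0.010472566719919882
d mm [ 1.2 -0.8  0.4] w [-0.0005  0.0028 -0.3011]
```

```bash
python3 -m creep '[{"dx":0,"dy":0,"dz":0.2,"wx":0,"wy":0,"wz":0.04,"claw":0},{"dx":0,"dy":0,"dz":0.4,"wx":0,"wy":0,"wz":0.08,"claw":0},{"dx":0,"dy":0,"dz":0.6,"wx":0,"wy":0,"wz":0.12,"claw":0},{"dx":0,"dy":0,"dz":0.8,"wx":0,"wy":0,"wz":0.16,"claw":0},{"dx":0,"dy":0,"dz":1,"wx":0,"wy":0,"wz":0.2,"claw":0},{"dx":0,"dy":0,"dz":1.2,"wx":0,"wy":0,"wz":0.24,"claw":0},{"dx":0,"dy":0,"dz":1.4,"wx":0,"wy":0,"wz":0.28,"claw":0}]'
python3 goto.py .4884 .0157 .113 158
```

```text
t: 5.8
tcp_pos: [0.4897, 0.0154, 0.112]
ee_rot: [[-0.569, 0.822, 0.002], [0.822, 0.569, -0.002], [-0.003, 0.001, -1.0]]
ft_force: [-7.5, -4.2, 19.5]
grip_width: 0.0107
t 5.8 tcp [0.4897 0.0154 0.112 ] ang 124.7 q [ 26.  14. -36. 107.  10.  61.  21.] F [-7.5 -4.2 19.5] gw 0.010665444571965365
d mm [ 1.  -0.9 -1. ] w [-3.000e-04  2.800e-03 -5.812e-01]
```

```bash
python3 -m creep '[{"dx":0,"dy":0,"dz":0.2,"wx":0,"wy":0,"wz":0.04,"claw":0},{"dx":0,"dy":0,"dz":0.4,"wx":0,"wy":0,"wz":0.08,"claw":0},{"dx":0,"dy":0,"dz":0.6,"wx":0,"wy":0,"wz":0.12,"claw":0},{"dx":0,"dy":0,"dz":0.8,"wx":0,"wy":0,"wz":0.16,"claw":0},{"dx":0,"dy":0,"dz":1,"wx":0,"wy":0,"wz":0.2,"claw":0},{"dx":0,"dy":0,"dz":1.2,"wx":0,"wy":0,"wz":0.24,"claw":0},{"dx":0,"dy":0,"dz":1.4,"wx":0,"wy":0,"wz":0.28,"claw":0}]'
python3 goto.py .4884 .0157 .113 158
```

```text
t: 6.5
tcp_pos: [0.4896, 0.0152, 0.1106]
ee_rot: [[-0.32, 0.947, 0.002], [0.947, 0.32, -0.002], [-0.003, 0.001, -1.0]]
ft_force: [-7.2, -4.7, 20.2]
grip_width: 0.0105
t 6.5 tcp [0.4896 0.0152 0.1106] ang 108.65 q [ 24.  14. -34. 107.   9.  61.   5.] F [-7.2 -4.7 20.2] gw 0.010501149589140423
d mm [ 0.8 -1.  -2.4] w [-2.000e-04  2.800e-03 -8.613e-01]
```

```bash
python3 -m creep '[{"dx":0,"dy":0,"dz":0.2,"wx":0,"wy":0,"wz":0.04,"claw":0},{"dx":0,"dy":0,"dz":0.4,"wx":0,"wy":0,"wz":0.08,"claw":0},{"dx":0,"dy":0,"dz":0.6,"wx":0,"wy":0,"wz":0.12,"claw":0},{"dx":0,"dy":0,"dz":0.8,"wx":0,"wy":0,"wz":0.16,"claw":0},{"dx":0,"dy":0,"dz":1,"wx":0,"wy":0,"wz":0.2,"claw":0},{"dx":0,"dy":0,"dz":1.2,"wx":0,"wy":0,"wz":0.24,"claw":0},{"dx":0,"dy":0,"dz":1.4,"wx":0,"wy":0,"wz":0.28,"claw":0}]'
python3 goto.py .4884 .0157 .113 158
```

```text
t: 7.2
tcp_pos: [0.4894, 0.0152, 0.1092]
ee_rot: [[-0.045, 0.999, 0.001], [0.999, 0.045, -0.002], [-0.002, 0.001, -1.0]]
ft_force: [-7.7, -4.3, 19.9]
grip_width: 0.0104
t 7.2 tcp [0.4894 0.0152 0.1092] ang 92.61 q [ 22.  14. -32. 108.   8.  61. -10.] F [-7.7 -4.3 19.9] gw 0.0104386222821285
d mm [ 0.6 -1.  -3.8] w [-1.0000e-04  2.7000e-03 -1.1413e+00]
```

The turn is 65.4° and the TCP has gone down 5.7 mm, matching 5 mm/rad, with the push near 20 N throughout. I'll ease off the push, open and retreat.

```bash
python3 -m creep '[{"dx":0,"dy":0,"dz":-0.8,"wx":0,"wy":0,"wz":0,"claw":0},{"dx":0,"dy":0,"dz":-1.6,"wx":0,"wy":0,"wz":0,"claw":0},{"dx":0,"dy":0,"dz":-1.8,"wx":0,"wy":0,"wz":0,"claw":0}]'
python3 goto.py .4884 .0157 .113 158
python3 -m creep '[{"dx":0,"dy":0,"dz":0,"wx":0,"wy":0,"wz":0,"claw":0.15},{"dx":0,"dy":0,"dz":0,"wx":0,"wy":0,"wz":0,"claw":0.3},{"dx":0,"dy":0,"dz":0,"wx":0,"wy":0,"wz":0,"claw":0.4},{"dx":0,"dy":0,"dz":0,"wx":0,"wy":0,"wz":0,"claw":0.4},{"dx":0,"dy":0,"dz":0,"wx":0,"wy":0,"wz":0,"claw":0.4}]'
python3 goto.py .4884 .0157 .113 158
```

```text
t: 7.5
tcp_pos: [0.489, 0.0151, 0.1094]
ee_rot: [[-0.047, 0.999, 0.0], [0.999, 0.047, -0.001], [-0.001, 0.0, -1.0]]
ft_force: [-2.4, -6.0, 5.5]
grip_width: 0.0109
t 7.5 tcp [0.489  0.0151 0.1094] ang 92.7 q [ 23.  14. -32. 108.   8.  61. -10.] F [-2.4 -6.   5.5] gw 0.01086049953564836
d mm [ 0.6 -0.6 -3.6] w [-6.0000e-04  1.4000e-03 -1.1397e+00]
t: 8.0
tcp_pos: [0.489, 0.0165, 0.1089]
ee_rot: [[-0.048, 0.999, 0.0], [0.999, 0.048, 0.0], [0.0, 0.0, -1.0]]
ft_force: [-0.3, 0.3, 0.3]
grip_width: 0.0345
t 8.0 tcp [0.489  0.0165 0.1089] ang 92.77 q [ 22.  14. -32. 108.   8.  61. -10.] F [-0.3  0.3  0.3] gw 0.03449549724946977
d mm [-0.8 -0.7 -4.1] w [ 2.0000e-04 -2.0000e-04 -1.1385e+00]
```

```bash
python3 -m creep '[{"dx":0,"dy":0,"dz":-8,"wx":0,"wy":0,"wz":0,"claw":0.4},{"dx":0,"dy":0,"dz":-20,"wx":0,"wy":0,"wz":0,"claw":0.4},{"dx":0,"dy":0,"dz":-40,"wx":0,"wy":0,"wz":0,"claw":0.4},{"dx":0,"dy":0,"dz":-65,"wx":0,"wy":0,"wz":0,"claw":0.4},{"dx":0,"dy":0,"dz":-90,"wx":0,"wy":0,"wz":0,"claw":0.4},{"dx":0,"dy":0,"dz":-105,"wx":0,"wy":0,"wz":0,"claw":0.4},{"dx":0,"dy":0,"dz":-105,"wx":0,"wy":0,"wz":0,"claw":0.4},{"dx":0,"dy":0,"dz":-105,"wx":0,"wy":0,"wz":0,"claw":0.4}]'
python3 - <<'E'
from h import *
s,c=snap('wrist','wrist3.png'); c=load('wrist3.npz')
def meas(c,roi,hs):
    u0,u1,v0,v1=roi
    V,U=np.mgrid[v0:v1,u0:u1]; d=c['depth'][V,U]; P=pts(c,U,V,d)
    for lo,hi in hs:
        m=(d>0)&(P[...,2]>lo)&(P[...,2]<hi); Q=P[m]
        q=Q[:,:2]-Q[:,:2].mean(0);w,E=np.linalg.eigh(np.cov(q.T))
        print(m.sum(),np.median(Q[:,2]).round(4),np.degrees(np.arctan2(E[1,1],E[0,1])).round(1),cv2.minAreaRect(Q[:,:2].astype(np.float32)))
meas(c,(285,355,130,330),[(.098,.11),(.125,.145)])
s,c=snap('scene','scene2.png'); cv2.imwrite('pics/scene2c.png',cv2.resize(c['frame'][100:260,250:450,::-1],None,fx=4,fy=3.75))
meas(c,(320,380,150,230),[(.098,.11),(.125,.142)])
E
```

```text
t: 8.8
tcp_pos: [0.4891, 0.0163, 0.2144]
ee_rot: [[-0.048, 0.999, 0.001], [0.999, 0.048, -0.0], [-0.0, 0.001, -1.0]]
ft_force: [-0.6, -0.0, -0.5]
grip_width: 0.0341
1593 0.1022 -177.4 ((0.48834121227264404, 0.017641033977270126), (0.0483492948114872, 0.04851555451750755), 5.256340503692627)
725 0.1318 93.1 ((0.4881184697151184, 0.017557162791490555), (0.011266843415796757, 0.04322437196969986), 2.956392526626587)
281 0.1038 81.6 ((0.49621862173080444, 0.012459680438041687), (0.04755302146077156, 0.035495709627866745), 72.36698150634766)
204 0.1319 92.5 ((0.49015992879867554, 0.014192922040820122), (0.014479497447609901, 0.04393871873617172), 0.7607564330101013)
```

View pics/scene2c.png

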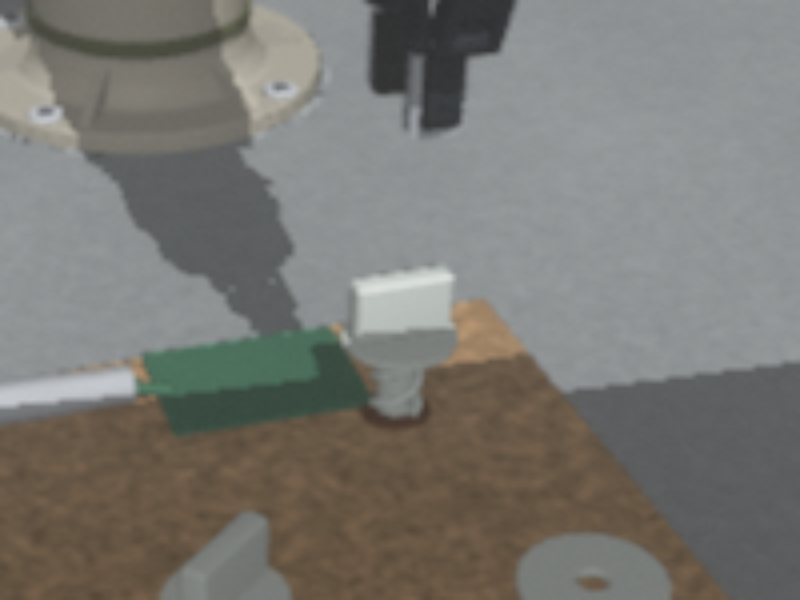

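View pics/wrist3.png

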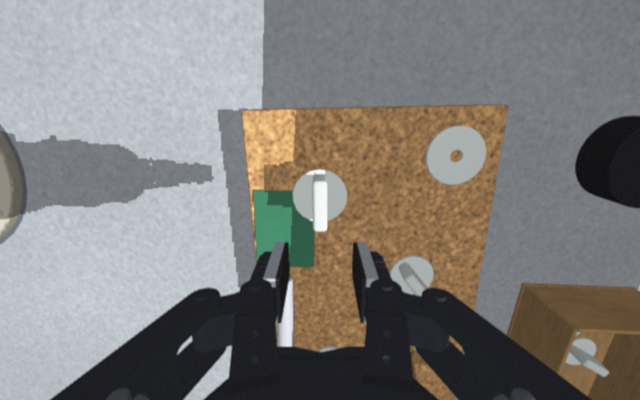

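The wing is free at (320,200) in the wrist view. It has turned from about 158° to 93° and its top is 5.7 mm lower. The other things are undisturbed, so I'm handing in.

```bash
python3 -c "
from cell import workorder
print(workorder.close_job())"
```

```text
the job is handed in; nothing more can be done
None
```

I gripped the proud fixing by its wing and turned it about 65° clockwise while pushing down at 15–20 N. I then eased the push, let go, raised the gripper about 105 mm clear and handed the job in at about 9 s.

**Turn and depth:**
- **Tool readings:** The tool turned 65.4° and came down 5.7 mm. That matches the thread's 5 mm per radian, so there was no sign of slipping or ramming.
- **Wrist camera after release:** The wing angle went from 158° to 93°. Its top dropped from 137.6 to 131.8 mm and the disc from 107.9 to 102.2 mm.
- **Scene camera:** It agrees on the wing angle (92.5°) and wing-top height (131.9 mm). Its disc reading, 103.8 mm, is about 1.6 mm higher than the wrist's.

**Failures and disagreements:**
- The first move command was refused as invalid input; it had left out some of the row fields, and the arm did not move.
- The wrist view and the fixed views disagreed by about 4 mm on where the fixing stands, so I went by the wrist view across the wing and stayed between the two along it. A check by crossing rays from two views was no use, because the two views saw different parts of the wing top.
- The gripper read about 10.5 mm on the 12 mm wing.
- There was a steady sideways force of up to about 9 N while turning.

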